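# Hang the big padlock inside the bench cabinet

## Task

Pick up the larger of the two padlocks, reach down through the narrow opening in the top of the grey bench cabinet and hang the padlock by its shackle on the hook inside, without anything touching the frame round the opening. Leave it hanging freely upright on the hook, and leave the smaller padlock where it stands.

Things in the scene. Friction and masses are not known exactly. Their poses are not given: they have to be found in the camera images.
- padlock_centre (a point): centre of the larger padlock, standing upright: 83 mm high, so 41.5 mm above its underside. Brass body 24 mm (x) x 50 mm (y) x 40 mm high; on it a closed arch-shaped steel shackle of 8 mm bar in the y-z plane, flush with the body's sides (50 mm over all, legs straight to 16.5 mm above this point). Window under the arch 34 mm wide, 35 mm high, starting 1.5 mm below this point. Grip across y. 250 g
- shackle (a point): point on the larger padlock: the middle of the underside of its shackle's arch, 33.5 mm above padlock_centre (axes: x through the window, y across the width, z up). This spot comes to rest on the hook
- small_padlock_centre (a point): centre of the smaller padlock, same shape and materials but only 32 mm wide, 18 mm thick and 48 mm high: a bystander that stays where it stands. The centre is 24 mm above its underside
- opening_frame: steel frame round the opening in the cabinet's top; not to be touched. Origin: centre of the opening, level with the frame's top face, 160 mm above the worktop. Opening 130 mm (x) by 160 mm (y); frame 10 mm thick, 30 mm wide. x points to the cabinet's back, y to its left, z up. The grey cabinet, 190 x 220 x 160 mm, is fixed and empty inside down to 14 mm; its lid is folded down behind
- hook_seat (a point): on top of the hook's arm, half-way between upturned tip and collar: 25 mm behind the opening's centre (frame's +x), 12 mm below the frame's top, axes as the frame. The arm (6 mm bar) comes from the back wall towards the frame's -x; the tip ends 25.5 mm in front of this point, 8 mm above it; the seat is clear 18 mm either way. Slide the window over the tip from the front, then lower

How it is judged:
By the outcome, as a careful person would: the job done as asked, in the order asked, and still so for the second after the job is handed in, with the robot touching nothing.
It also fails if it takes over 43 s, if anything falls off the work surface, if the arm or the gripper's body presses on something with over 40 N, if the wrist force passes 120 N, or if a joint passes its speed limit or range.

## Robot

A 6-joint arm with a two-finger parallel gripper is mounted at the origin on a cart in front of the work surface, level with it; the furniture and walls round the work are solid. World frame = base frame: x ahead of the robot, y to its left, z up, the work surface at z = 0. Lengths are in mm, angles in rad, forces in N, time in s.
With the tool pointing down it reaches from about 350 to 875 mm from the base axis. Payload 4.2 kg.
Tool frame: the origin (TCP) lies at the very end of the fingers, on their centre line; the grasp point (between the pads) lies 19 mm behind it; z points along the fingers, y is the direction in which the jaws open and shut (so a half turn about z gives the same grasp; the last joint's range is limited). The gripper opens to 85 mm and grips with 20 to 120 N. Pads are 22 mm wide; open, the fingers measure 114 mm over their backs; the gripper's body (76 mm by 85 mm) begins 54 mm behind the grasp point. The pads swing forward as they close: fully open they stand 13 mm farther back than shut.
Start: joints at [1.587, 0.385, 0.008, 0, -1.194, -0.259], TCP at [150.232, 606.654, 231.312] pointing down, gripper open.
Joint ranges: [-3.14, 3.14], [-1.21, 2.06], [-1.07, 1.41], [-3.16, 2.05], [-2.99, -0.16], [-3.1, 3.1]. Speed limits (rad/s): [2.79, 2.79, 3.14, 3.14, 3.14, 3.14].

## Interface

Orientations are given as a unit quaternion [x, y, z, w].
In Python, from bench import read_state, get_image, camera_params, job_done gives the robot as it stands.
- The arm moves only by the tool send_rows, never from a script. Its arguments are lists of equal length, an entry for each row: "translation": the shift along the tool's x, y, z in m, a list of three; "yaw": the turn about the tool's z in degrees; "fingers": the closure in counts, from 0 (fully open) to 255 (shut). A call has 1 to 12 rows; each row is the pose to reach, as a shift and turn from the pose measured when the call began, along the tool's axes at that moment; what a row does not reach only later rows make up. A row lasts 1/10 s, in which the tool goes at most 50 mm and 8.59 degrees, less where a joint would pass 70% of its speed; a pose out of reach is approached as far as the arm can. A call with a gripper value outside its range is refused whole. The fingers move at their own pace and stop on an object; the grip force is fixed at half the most. Time passes only in rows, so rows that repeat a pose let the fingers close. It gives the time, the measured TCP pose, the force and the opening at its end, in the units of the state.
- read_state(): the state, without advancing time (a new reading comes with each control period).
- get_image(name): name is "scene" or "top" or "wrist"; returns the picture (384x512x3 uint8, blue, green, red); there is no depth.
- camera_params(name): a dict with "mtx" (3x3 intrinsics, pixels), "rvec" (rotation vector, rad) and "tvec" (3), from world to camera coordinates, as OpenCV has them; the wrist camera has in their place "tool_from_camera" (4x4, takes a point from camera to tool coordinates, whose origin is the TCP and whose axes are the flange's). Camera axes: x right, y down, z forward; pixel columns grow to the right and rows downward; lengths in mm; the calibration is good to about 2 mm. A picture is of the moment at which its call begins: read the wrist's pose just before it. camera_params takes no time and is no camera call.
- job_done(): hands the job in, once; it reports no verdict.
The state is a dict: "clock": time; "joints": joint angles; "joint_vel": joint speeds; "joint_efforts": joint torques, N m; "position": TCP position; "ee_rot": TCP orientation; "contact_force": force on the tool from outside, world axes, zero at the start; "wrist_torque": the same for the moment, N m; "gripper_width": finger opening in mm.
Only numpy, scipy, OpenCV 4.12 (cv2) and the standard library are available. Lean on these libraries where they do the work, as an engineer would, in place of code of your own. Each camera call takes 0.05 s, during which the arm holds its last target.

## Working session

There is one attempt and no reset: what is moved stays moved. The work goes in short steps, Python scripts to look and compute and a tool call to move; the robot and the scene stay as the last step left them, time stands still between calls to the robot, and variables do not carry over. Pictures are saved under pics/ and viewed, and the job is handed in when it is done.

Besides the shell and the picture viewer there is one more tool, called after "Request:" in YAML: its name, and indented under it one key for each argument. send_rows: Moves the arm, as the interface text tells. Its arguments: {"type":"object","properties":{"translation":{"type":"array","items":{"type":"array","items":{"type":"number"}}},"yaw":{"type":"array","items":{"type":"number"}},"fingers":{"type":"array","items":{"type":"number"}}},"required":["translation","yaw","fingers"]}

```bash
ls; mkdir -p pics; python3 - <<'E'
from bench import *
import cv2
s=read_state(); print(s)
for n in ("scene","top","wrist"):
    cv2.imwrite(f"pics/{n}0.png",get_image(n)); print(n,camera_params(n))
E
```

```text
pics
{'clock': 0.0, 'joints': array([ 1.58661519e+00,  3.85531696e-01,  6.59703072e-03, -5.13627406e-04,
       -1.19398485e+00, -2.58594326e-01]), 'joint_vel': array([-0.000713  ,  0.0012802 , -0.00292303,  0.00089979,  0.00035409,
       -0.0004482 ]), 'joint_efforts': array([-1.80166619e-03, -3.92291522e+01,  1.88399148e+01,  4.18613032e+00,
       -4.56679700e-03,  4.53997373e-07]), 'position': array([150.08921848, 606.09644542, 230.22314722]), 'ee_rot': array([ 9.92629486e-01, -1.21183822e-01, -9.12517024e-05,  1.08426340e-03]), 'contact_force': array([-0.17939626,  0.14369035,  0.18262294]), 'wrist_torque': array([0.05276709, 0.0130352 , 0.0102714 ]), 'gripper_width': 85.33757328442981}
scene {'mtx': array([[390.96540478,   0.        , 260.74480006],
       [  0.        , 390.96540478, 193.68444314],
       [  0.        ,   0.        ,   1.        ]]), 'rvec': array([ 0.67990996, -2.72049505,  1.03920575]), 'tvec': array([553.20790941, 198.53364386, 867.91459532])}
top {'mtx': array([[375.33686495,   0.        , 254.7755448 ],
       [  0.        , 375.33686495, 189.60110237],
       [  0.        ,   0.        ,   1.        ]]), 'rvec': array([ 2.1112762 , -2.160076  ,  0.21628768]), 'tvec': array([140.43414594, 551.38850043, 941.19164548])}
wrist {'mtx': array([[324.50378103,   0.        , 254.08330557],
       [  0.        , 324.50378103, 192.15194284],
       [  0.        ,   0.        ,   1.        ]]), 'tool_from_camera': array([[-4.97696595e-04, -9.50632899e-01, -3.10317328e-01,
         8.01177091e+01],
       [ 9.99999859e-01, -5.29998822e-04,  1.97790807e-05,
         1.78231502e-01],
       [-1.83270463e-04, -3.10317275e-01,  9.50633029e-01,
        -1.42327508e+02],
       [ 0.00000000e+00,  0.00000000e+00,  0.00000000e+00,
         1.00000000e+00]])}
```

View pics/scene0.png

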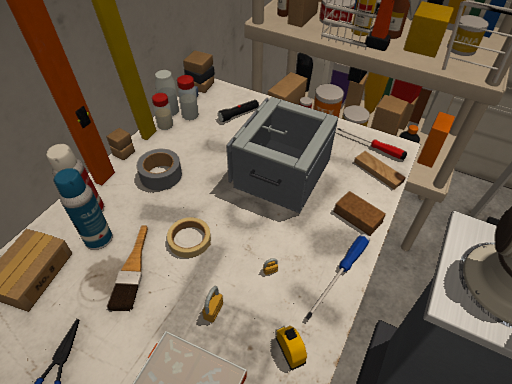

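View pics/top0.png

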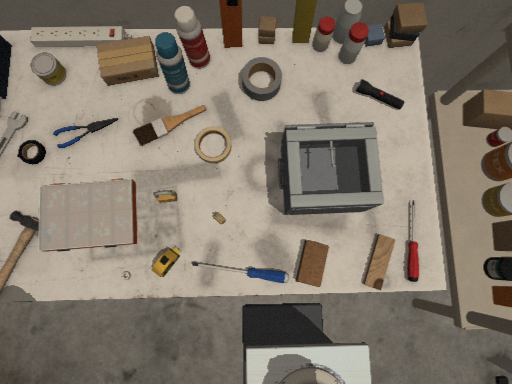

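View pics/wrist0.png

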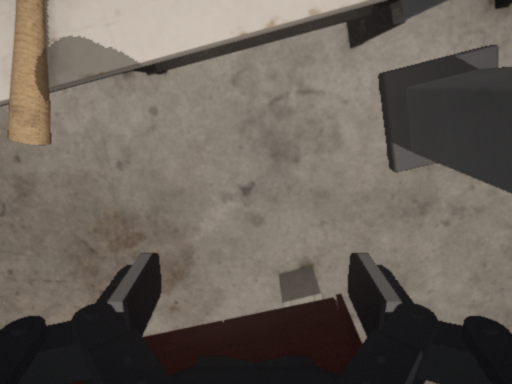

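```bash
python3 - <<'E'
import cv2
t=cv2.imread("pics/top0.png"); s=cv2.imread("pics/scene0.png")
cv2.imwrite("pics/c1.png",cv2.resize(t[115:225,270:395],None,fx=6,fy=5.4,interpolation=3)[:,:].copy() if 0 else cv2.resize(t[117:217,272:392],None,fx=6,fy=6,interpolation=2))
cv2.imwrite("pics/c2.png",cv2.resize(t[170:240,140:240],None,fx=8,fy=8,interpolation=2))
cv2.imwrite("pics/c3.png",cv2.resize(s[95:215,215:345],None,fx=5,fy=5,interpolation=2)[:600])
cv2.imwrite("pics/c4.png",cv2.resize(s[250:330,190:290],None,fx=7,fy=7,interpolation=2))
E
cat > h.py <<'E'
from bench import *
import numpy as np, cv2
def ray(n,uv):
    p=camera_params(n); K=p["mtx"]; R,_=cv2.Rodrigues(p["rvec"]); C=-R.T@p["tvec"]
    d=R.T@np.linalg.inv(K)@np.array([uv[0],uv[1],1.]); return C,d
def onz(n,uv,z):
    C,d=ray(n,uv); return C+d*(z-C[2])/d[2]
def proj(n,P):
    p=camera_params(n); return cv2.projectPoints(np.array(P,float).reshape(-1,3),p["rvec"],p["tvec"],p["mtx"],None)[0].reshape(-1,2)
E
python3 -c "
from h import *
print(proj('top',[[0,0,0],[500,0,0],[500,300,0]]),ray('top',(0,0))[0],ray('scene',(0,0))[0])"
```

```text
[[310.77913591 409.48876512]
 [301.42732359 211.33301435]
 [191.86638704 213.76187913]] [ 376.28525483  150.27683513 1022.45734439] [306.14852267 641.91824798 770.02882318]
```

View pics/c1.png

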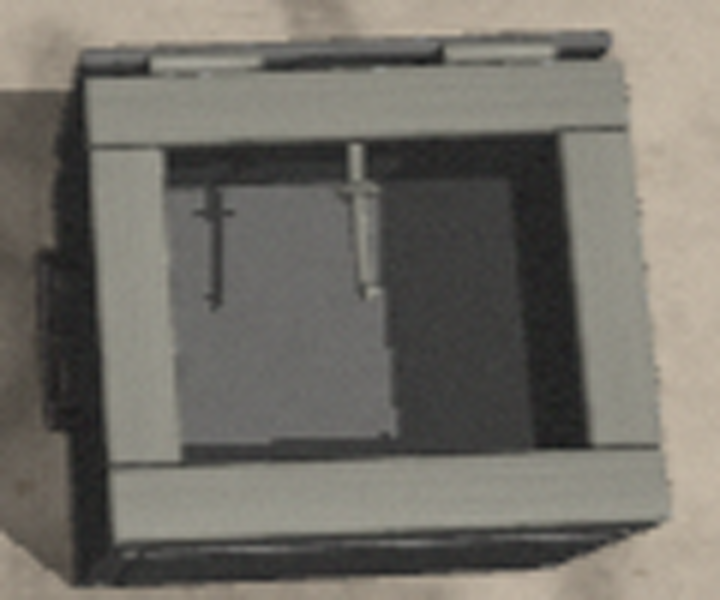

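View pics/c2.png

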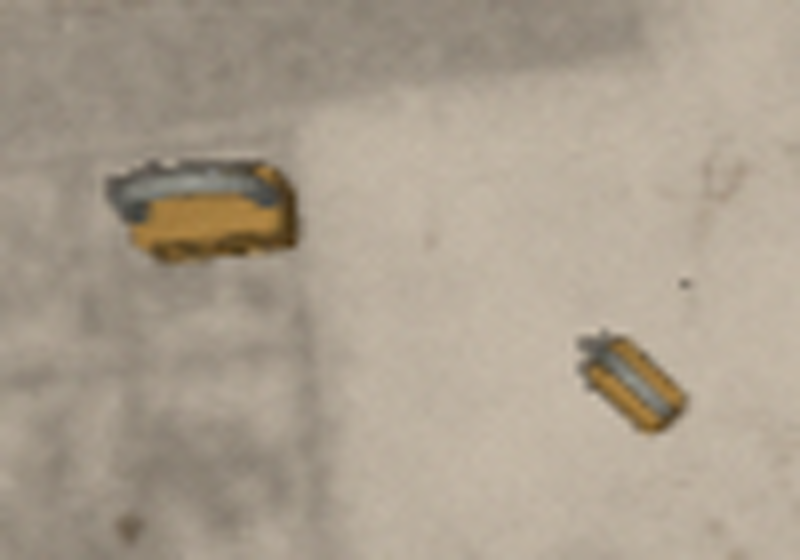

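View pics/c3.png

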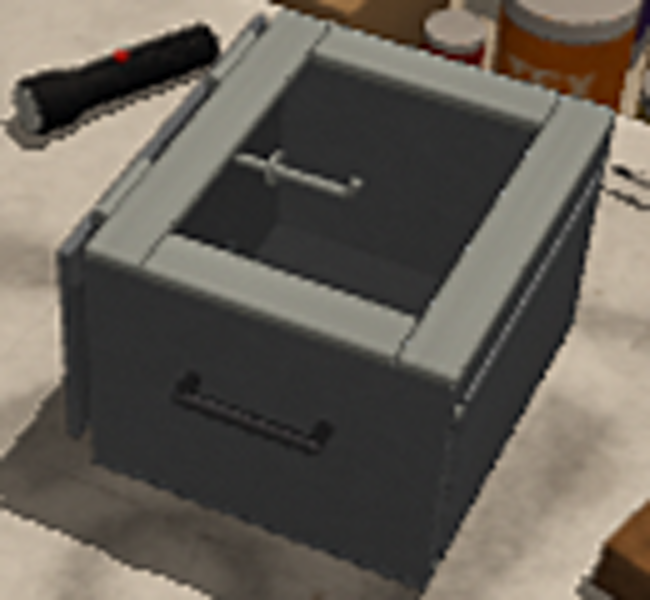

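View pics/c4.png

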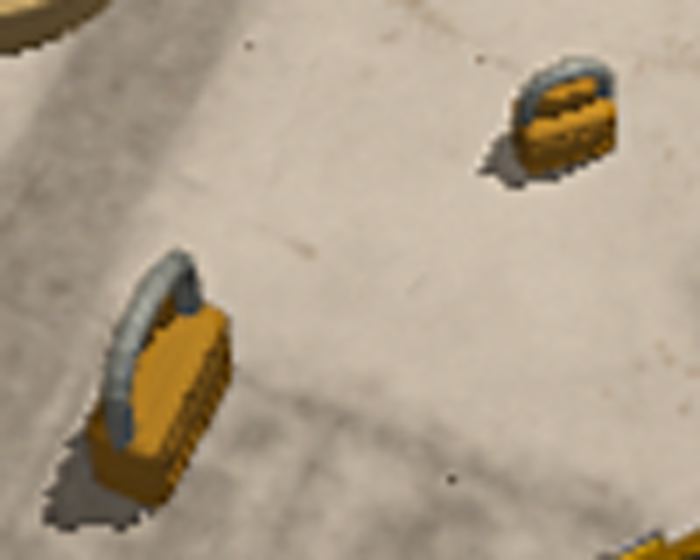

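```bash
cat > fit.py <<'E'
from h import *
from scipy.optimize import least_squares, minimize
o=lambda c,org,f:(np.array(c,float)+.5)/f-.5+np.array(org)
def tf(p,P):
    c,s=np.cos(p[2]),np.sin(p[2]); P=np.array(P,float)
    return np.c_[p[0]+c*P[:,0]-s*P[:,1], p[1]+s*P[:,0]+c*P[:,1], P[:,2]]
# BL(back left),BR,FR,FL outer then inner
M=[[95,110,160],[95,-110,160],[-95,-110,160],[-95,110,160],[65,80,160],[65,-80,160],[-65,-80,160],[-65,80,160]]
T=o([[86,82],[622,62],[666,522],[112,545],[165,150],[557,132],[592,446],[183,461]],(272,117),6)
S=o([[88,252],[280,12],[612,112],[455,380],[170,237],[315,55],[540,125],[415,318]],(215,95),5)
for w in ((1,0),(0,1),(1,1)):
    f=lambda p:np.r_[w[0]*(proj('top',tf(p,M))-T).ravel(),w[1]*(proj('scene',tf(p,M))-S).ravel()]
    r=least_squares(f,[590,-70,0],loss='soft_l1'); print(w,r.x.round(3),np.sqrt(np.mean(r.fun**2)))
    if w==(1,1): print(np.round(f(r.x).reshape(-1,2),1).tolist())
# padlocks
def model(n,p,d):
    W,Th,H,bh,bar,leg=d; img=np.zeros((384*4,512*4),np.uint8)
    box=[[x,y,z] for x in(-Th/2,Th/2) for y in(-W/2,W/2) for z in(0,bh)]
    q=lambda P:np.round((proj(n,tf(p,P))+.5)*4-.5).astype(np.int32)
    cv2.fillConvexPoly(img,cv2.convexHull(q(box)),255)
    R=W/2-bar/2; a=np.linspace(0,np.pi,25)
    arch=[[0,R,bh]]+[[0,R*np.cos(t),leg+(H-bar/2-leg)*np.sin(t)] for t in a]+[[0,-R,bh]]
    C,_=ray(n,(0,0)); dist=np.linalg.norm(C-[p[0],p[1],H/2]); f=camera_params(n)["mtx"][0,0]
    cv2.polylines(img,[q(arch)],False,0,int(round(bar*f/dist*4)))
    return cv2.resize(img,(512,384),interpolation=cv2.INTER_AREA)/255.
masks={}
for n in('top','scene'):
    im=cv2.imread(f"pics/{n}0.png").astype(float); b,g,r=im[...,0],im[...,1],im[...,2]
    masks[n]=np.clip(((r-b)/np.maximum(r,1)-.3)/.3,0,1)
dims={'big':(50,24,83,40,8,58),'small':(32,18,48,40*48/83,8*.6,58*48/83)}
uv={'big':((165,196),(213,303)),'small':((219,217),(270,267))}
for k in dims:
    for ns in (('top',),('scene',),('top','scene')):
        best=None
        def cost(p):
            c=0
            for n in ns:
                u,v=uv[k][n=='scene']; h=16 if k=='small' else 26
                sl=np.s_[v-h:v+h,u-h:u+h]
                c+=np.sum((cv2.GaussianBlur(model(n,p,dims[k]),(0,0),.7)[sl]-cv2.GaussianBlur(masks[n],(0,0),.7)[sl])**2)
            return c
        p0=onz('top',uv[k][0],dims[k][2]/4)
        for y in (-.8,-.4,0,.4,.8):
            r=minimize(cost,[p0[0],p0[1],y],method='Nelder-Mead',options=dict(initial_simplex=[[p0[0],p0[1],y],[p0[0]+8,p0[1],y],[p0[0],p0[1]+8,y],[p0[0],p0[1],y+.3]],maxfev=200))
            if best is None or r.fun<best.fun: best=r
        print(k,ns,best.x.round(3),best.fun)
E
python3 fit.py
```

```text
(1, 0) [ 5.87049e+02 -5.87000e+01  1.90000e-02] 0.4226353305673428
(0, 1) [ 5.86386e+02 -5.62360e+01  2.50000e-02] 0.579248272065126
(1, 1) [ 5.86833e+02 -5.80070e+01  2.10000e-02] 0.7692404618980441
[[-1.0, -0.6], [0.1, -0.7], [1.2, 0.2], [-0.4, 0.4], [-0.9, -0.5], [-0.1, -0.0], [-0.5, 0.7], [-0.2, 1.1], [-1.5, -0.8], [0.4, -1.1], [1.4, -0.6], [0.3, 0.2], [-0.6, -1.4], [-1.2, -0.7], [0.6, -0.2], [1.0, -0.0]]
big ('top',) [5.46715e+02 3.66446e+02 8.70000e-02] 10.342210093911238Traceback (most recent call last):
  File "fit.py", line 44, in <module>
    r=minimize(cost,[p0[0],p0[1],y],method='Nelder-Mead',options=dict(initial_simplex=[[p0[0],p0[1],y],[p0[0]+8,p0[1],y],[p0[0],p0[1]+8,y],[p0[0],p0[1],y+.3]],maxfev=200))
    res = _minimize_neldermead(fun, x0, args, callback, bounds=bounds,
                               **options)
    fxc = func(xc)
    fx = function(np.copy(x), *(wrapper_args + args))
  File "fit.py", line 40, in cost
    c+=np.sum((cv2.GaussianBlur(model(n,p,dims[k]),(0,0),.7)[sl]-cv2.GaussianBlur(masks[n],(0,0),.7)[sl])**2)
                                ~~~~~^^^^^^^^^^^^^
  File "fit.py", line 24, in model
    cv2.polylines(img,[q(arch)],False,0,int(round(bar*f/dist*4)))
                       ~^^^^^^
  File "fit.py", line 19, in <lambda>
    q=lambda P:np.round((proj(n,tf(p,P))+.5)*4-.5).astype(np.int32)
                         ~~~~^^^^^^^^^^^
  File "h.py", line 9, in proj
    p=camera_params(n); return cv2.projectPoints(np.array(P,float).reshape(-1,3),p["rvec"],p["tvec"],p["mtx"],None)[0].reshape(-1,2)
ValueError: time passes only in moves, steps and waits
```

```bash
sed -i 's/^from bench import \*/from bench import *\nimport bench,functools\ncamera_params=functools.cache(bench.camera_params)/' h.py; python3 fit.py | tail -6
```

```text
big ('top',) [5.46715e+02 3.66446e+02 8.70000e-02] 10.342210093911238
big ('scene',) [5.45248e+02 3.64691e+02 1.36000e-01] 13.755797733175438
big ('top', 'scene') [5.45711e+02 3.64501e+02 1.26000e-01] 29.5166913501032
small ('top',) [485.38  224.816  -0.796] 3.8189289756811036
small ('scene',) [484.591 223.474  -0.762] 7.491611516826493
small ('top', 'scene') [484.448 223.804   2.371] 12.144380572994756
```

```bash
cat >> h.py <<'E'
from scipy.spatial.transform import Rotation as Ro
def plan(x,y,z,yaw):
    s=read_state(); R=Ro.from_quat(s["ee_rot"]).as_matrix()
    t=R.T@(np.array([x,y,z])-s["position"])
    cur=np.arctan2(R[1,0],R[0,0]); d=(yaw-cur+np.pi)%(2*np.pi)-np.pi
    print("t",s["clock"],"pos",s["position"].round(1),"yaw",round(cur,4),"axis z",R[:,2].round(4),"F",s["contact_force"].round(1),"w",round(s["gripper_width"],1))
    print("SHIFT m",(t/1000).round(4),"YAW deg",round(-np.degrees(d),2),"(tool z down)", "j",s["joints"].round(2))
E
python3 -c "
from h import *
plan(546,365,190,.12)"
```

```text
t 0.15 pos [150.1 606.2 230.5] yaw -0.2429 axis z [-3.0e-04 -1.6e-03 -1.0e+00] F [ 0.2 -0.7  0.1] w 85.2
SHIFT m [0.4423 0.1389 0.0408] YAW deg -20.79 (tool z down) j [ 1.59  0.39  0.01 -0.   -1.19 -0.26]
```

Request:
send_rows:
  translation:
    - [0.02,0.006,0.002]
    - [0.06,0.018,0.006]
    - [0.1,0.031,0.01]
    - [0.145,0.045,0.014]
    - [0.19,0.059,0.018]
    - [0.235,0.073,0.022]
    - [0.28,0.088,0.026]
    - [0.325,0.102,0.03]
    - [0.37,0.116,0.034]
    - [0.405,0.127,0.037]
    - [0.43,0.135,0.04]
    - [0.442,0.139,0.041]
  yaw: [-1,-3,-5,-7,-9,-11,-13,-15,-17,-19,-20.3,-20.8]
  fingers: [0,0,0,0,0,0,0,0,0,0,0,0]

```text
clock: 1.35
position: [547.2, 363.1, 188.6]
ee_rot: [0.998, 0.059, -0.001, 0.001]
contact_force: [-0.8, 0.5, -0.2]
gripper_width: 85.4
```

```bash
python3 -c "
from h import *
plan(546,365,190,.12)
cv2.imwrite('pics/w1.png',get_image('wrist'))"
```

```text
t 1.35 pos [547.2 363.1 188.6] yaw 0.1177 axis z [-0.0016 -0.0029 -1.    ] F [-0.8  0.5 -0.2] w 85.4
SHIFT m [-0.001  -0.002  -0.0014] YAW deg -0.13 (tool z down) j [ 0.83  0.47  0.03  0.   -1.14  0.86]
```

View pics/w1.png

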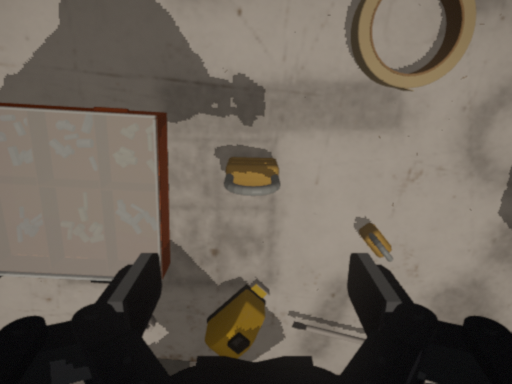

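```bash
cat >> h.py <<'E'
def wproj(P,s):
    M=bench.camera_params('wrist'); T=np.eye(4); T[:3,:3]=Ro.from_quat(s["ee_rot"]).as_matrix(); T[:3,3]=s["position"]
    W=np.linalg.inv(T@M["tool_from_camera"]); P=np.c_[np.array(P,float).reshape(-1,3),np.ones(np.size(P)//3)]
    c=(W@P.T)[:3]; q=M["mtx"]@c; return (q[:2]/q[2]).T
E
python3 - <<'E'
from h import *
s=read_state()
def tf(p,P):
    c,si=np.cos(p[2]),np.sin(p[2]); P=np.array(P,float)
    return np.c_[p[0]+c*P[:,0]-si*P[:,1], p[1]+si*P[:,0]+c*P[:,1], P[:,2]]
im=cv2.imread('pics/w1.png'); k=8; x0,y0=205,145
c=cv2.resize(im[y0:y0+65,x0:x0+95],None,fx=k,fy=k,interpolation=2)
cv2.imwrite('pics/w1b.png',c)
p=(545.7,364.5,.12)
box=[[x,y,z] for z in(0,40) for x,y in((-12,-25),(12,-25),(12,25),(-12,25))]
a=np.linspace(0,np.pi,15)
arch=[[0,21*np.cos(t),58+21*np.sin(t)] for t in a]
q=lambda P:((wproj(tf(p,P),s)-[x0,y0]+.5)*k-.5).round().astype(int)
b=q(box); print(wproj(tf(p,box),s).round(1).tolist())
cv2.polylines(c,[b[:4],b[4:]],True,(0,0,255),1); cv2.polylines(c,[q(arch)],False,(255,0,0),1)
cv2.imwrite('pics/w1c.png',c)
E
```

```text
[[275.1, 179.0], [275.5, 156.7], [227.2, 156.9], [227.8, 179.2], [277.8, 190.7], [278.3, 165.8], [223.9, 166.0], [224.7, 190.9]]
```

View pics/w1c.png

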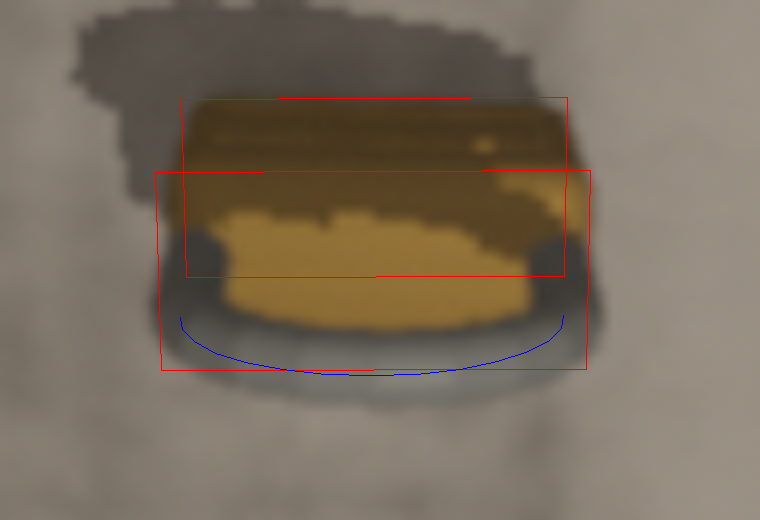

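```bash
python3 -c "
from h import *
plan(545.7,363.9,27,.12)"
```

```text
t 1.4 pos [547.7 362.8 188.6] yaw 0.1174 axis z [-0.0012 -0.0031 -1.    ] F [ 0.9 -0.5 -0.4] w 85.4
SHIFT m [-0.0016 -0.0018  0.1616] YAW deg -0.15 (tool z down) j [ 0.83  0.47  0.03  0.   -1.14  0.86]
```

Request:
send_rows:
  translation:
    - [-0.001,-0.001,0.01]
    - [-0.0015,-0.0015,0.03]
    - [-0.0015,-0.0015,0.055]
    - [-0.0015,-0.0015,0.08]
    - [-0.0015,-0.0015,0.105]
    - [-0.0015,-0.0015,0.125]
    - [-0.0015,-0.0015,0.142]
    - [-0.0015,-0.0015,0.154]
    - [-0.0015,-0.0015,0.16]
    - [-0.0015,-0.0015,0.1615]
    - [-0.0015,-0.0015,0.1615]
    - [-0.0015,-0.0015,0.1615]
  yaw: [0,0,0,0,0,0,0,0,0,0,0,0]
  fingers: [0,0,0,0,0,0,0,0,0,0,0,0]

```text
clock: 2.6
position: [546.3, 364.2, 28.1]
ee_rot: [0.998, 0.059, 0.0, 0.001]
contact_force: [0.1, -0.2, 1.1]
gripper_width: 85.6
```

```bash
python3 -c "
from h import *
plan(545.7,363.9,27,.12)
cv2.imwrite('pics/w2.png',get_image('wrist'))"
```

```text
t 2.6 pos [546.3 364.2  28.1] yaw 0.1176 axis z [ 1.0e-04 -1.8e-03 -1.0e+00] F [ 0.1 -0.2  1.1] w 85.6
SHIFT m [-0.0006  0.0002  0.0011] YAW deg -0.14 (tool z down) j [ 0.83  0.63 -0.14  0.   -0.81  0.85]
```

View pics/w2.png

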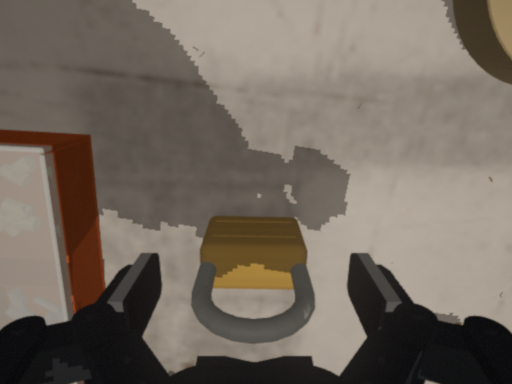

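Request:
send_rows:
  translation:
    - [0,0,0.001]
    - [0,0,0.001]
    - [0,0,0.001]
    - [0,0,0.001]
    - [0,0,0.001]
    - [0,0,0.001]
    - [0,0,0.001]
    - [0,0,0.001]
    - [0,0,0.001]
    - [0,0,0.001]
    - [0,0,0.001]
    - [0,0,0.001]
  yaw: [0,0,0,0,0,0,0,0,0,0,0,0]
  fingers: [40,80,120,160,200,230,255,255,255,255,255,255]

```text
clock: 3.85
position: [546.7, 364.4, 27.8]
ee_rot: [0.998, 0.059, 0.001, 0.001]
contact_force: [-1.8, 0.9, 5.5]
gripper_width: 48.7
```

```bash
python3 -c "
from h import *
plan(546,364,87,.02)
cv2.imwrite('pics/w3.png',get_image('wrist'))"
```

```text
t 3.85 pos [546.7 364.4  27.8] yaw 0.1177 axis z [ 0.0013 -0.001  -1.    ] F [-1.8  0.9  5.5] w 48.7
SHIFT m [-0.0007  0.0004 -0.0592] YAW deg 5.6 (tool z down) j [ 0.83  0.63 -0.14  0.   -0.81  0.85]
```

View pics/w3.png

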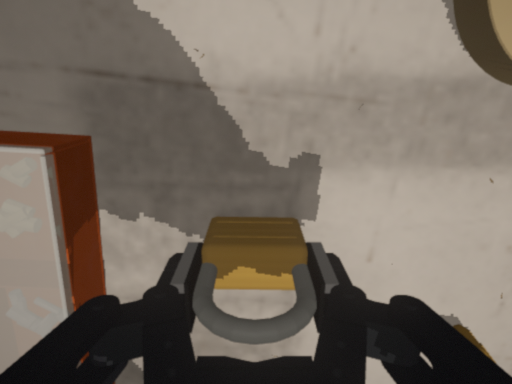

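Request:
send_rows:
  translation:
    - [0,0,-0.005]
    - [0,0,-0.02]
    - [0,0,-0.04]
    - [0,0,-0.065]
    - [0,0,-0.09]
    - [0,0,-0.115]
    - [0,0,-0.14]
    - [0,0,-0.165]
    - [0,0,-0.185]
    - [0,0,-0.2]
    - [0,0,-0.21]
    - [0,0,-0.212]
  yaw: [0,0,0,0,0,0,0,0,0,0,0,0]
  fingers: [255,255,255,255,255,255,255,255,255,255,255,255]

```text
clock: 5.1
position: [546.5, 364.7, 241.1]
ee_rot: [0.998, 0.059, 0.001, -0.0]
contact_force: [-0.2, -0.0, -4.4]
gripper_width: 48.5
```

```bash
python3 -c "
from h import *
plan(560,-58,240,.021)
for n in ('wrist','scene','top'): cv2.imwrite('pics/%s4.png'%n,get_image(n))"
```

```text
t 5.1 pos [546.5 364.7 241.1] yaw 0.1177 axis z [ 2.4e-03  4.0e-04 -1.0e+00] F [-0.2 -0.  -4.4] w 48.5
SHIFT m [-0.0363  0.4214  0.001 ] YAW deg 5.54 (tool z down) j [ 0.83  0.43  0.11  0.   -1.24  0.85]
```

View pics/wrist4.png

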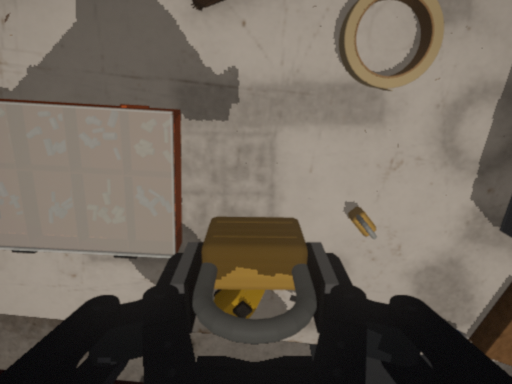

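View pics/scene4.png

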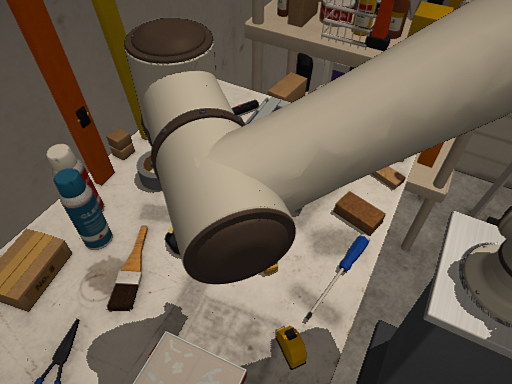

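```bash
python3 - <<'E'
from h import *
plan(540,-58,242,.021)
M=camera_params('wrist');A=M["tool_from_camera"];K=M["mtx"]
def tz(uv,z):
    d=A[:3,:3]@np.linalg.inv(K)@np.array([*uv,1.]);o=A[:3,3];return (o+d*(z-o[2])/d[2]).round(1)
print("bottom back edge",tz((210,217),27.8),tz((298,217),27.8))
# predicted pixel for dx=0, of edge & shackle
W=np.linalg.inv(A)
def pp(P):
    c=W@np.array([*P,1.]);q=K@c[:3];return (q[:2]/q[2]).round(1)
for dx in(-1,0,1): print(dx,pp((dx+12,25,27.8)),pp((dx+12,25,-12.2)),pp((dx-4,0,27.8-79)),pp((dx-4,21,-30.2)), pp((dx,25,-30)),pp((dx,-25,-30)))
E
python3 -c "
import cv2
im=cv2.imread('pics/wrist4.png');cv2.imwrite('pics/w4b.png',cv2.resize(im[205:355,180:330],None,fx=4,fy=4,interpolation=2))"
```

```text
t 5.25 pos [545.9 364.3 238.7] yaw 0.1176 axis z [-6.e-04 -2.e-03 -1.e+00] F [-0.4 -0.1 -4. ] w 48.3
SHIFT m [-0.0554  0.4187 -0.0024] YAW deg 5.53 (tool z down) j [ 0.83  0.43  0.1   0.   -1.24  0.85]
bottom back edge [  9.7 -24.6  27.8] [ 9.7 25.2 27.8]
-1 [297.7 214.8] [309.2 248.5] [253. 343.] [304.4 304.4] [314.7 295.8] [191.7 295.9]
0 [297.8 213.2] [309.3 246.5] [253.  340.7] [304.6 302.4] [314.8 293.7] [191.5 293.8]
1 [297.9 211.5] [309.4 244.5] [253.  338.3] [304.7 300.3] [315.  291.6] [191.4 291.6]
```

View pics/w4b.png

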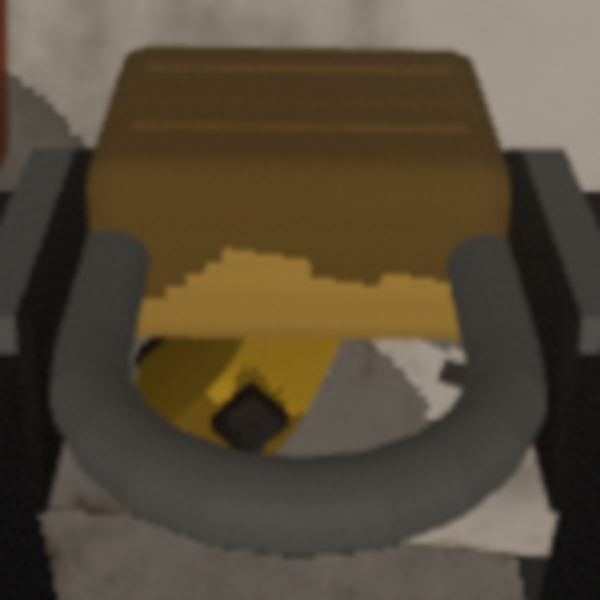

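Request:
send_rows:
  translation:
    - [-0.001,0.015,0]
    - [-0.005,0.05,0]
    - [-0.009,0.09,0]
    - [-0.013,0.13,0]
    - [-0.018,0.175,0]
    - [-0.023,0.22,0]
    - [-0.028,0.265,0]
    - [-0.033,0.31,0]
    - [-0.038,0.35,0]
    - [-0.044,0.385,0]
    - [-0.05,0.41,0]
    - [-0.054,0.421,0]
  yaw: [0.2,0.6,1.2,1.7,2.2,2.7,3.3,3.8,4.4,5,5.4,5.5]
  fingers: [255,255,255,255,255,255,255,255,255,255,255,255]

```text
clock: 6.45
position: [540.2, -62.9, 238.8]
ee_rot: [1.0, 0.009, -0.001, 0.001]
contact_force: [-0.3, 0.3, -3.7]
gripper_width: 48.7
```

```bash
python3 -c "
from h import *
plan(540,-58,242,.021)
for n in ('wrist',): cv2.imwrite('pics/%s5.png'%n,get_image(n))"
```

```text
t 6.45 pos [540.2 -62.9 238.8] yaw 0.0183 axis z [-0.0028 -0.0025 -1.    ] F [-0.3  0.3 -3.7] w 48.7
SHIFT m [-0.0001 -0.0048 -0.0032] YAW deg -0.16 (tool z down) j [ 0.18  0.24 -0.18  0.   -1.15  1.4 ]
```

View pics/wrist5.png

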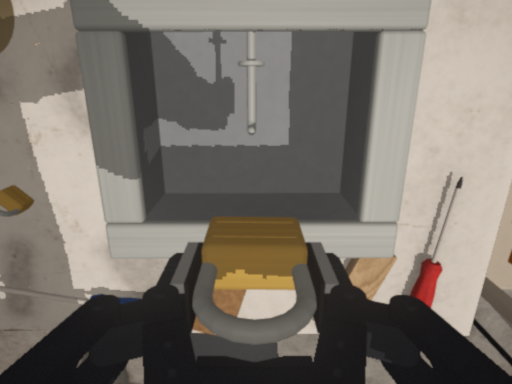

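```bash
cat >> h.py <<'E'
def wonz(uv,z,s):
    M=camera_params('wrist'); T=np.eye(4); T[:3,:3]=Ro.from_quat(s["ee_rot"]).as_matrix(); T[:3,3]=s["position"]
    A=T@M["tool_from_camera"]; d=A[:3,:3]@np.linalg.inv(M["mtx"])@np.array([*uv,1.]); return A[:3,3]+d*(z-A[2,3])/d[2]
E
python3 - <<'E'
from h import *
s=read_state()
plan(540,-58,242,.021)
for uv in [(75,26),(427,24),(396,258),(110,258),(80,31),(423,29),(393,222),(108,222)]: print(uv,wonz(uv,160,s).round(1))
im=cv2.imread('pics/wrist5.png');cv2.imwrite('pics/w5b.png',cv2.resize(im[20:145,190:320],None,fx=4.8,fy=4.8,interpolation=2))
cv2.imwrite('pics/w5c.png',cv2.resize(im[0:265,65:435],None,fx=2.15,fy=2.15,interpolation=2))
E
```

```text
t 6.5 pos [539.9 -63.2 238.9] yaw 0.0181 axis z [-0.0032 -0.0028 -1.    ] F [ 0.3 -0.5 -2.9] w 48.6
SHIFT m [ 0.0002 -0.0052 -0.0032] YAW deg -0.17 (tool z down) j [ 0.18  0.24 -0.18  0.   -1.15  1.4 ]
(75, 26) [652.8  48.  160. ]
(427, 24) [ 657.8 -167.6  160. ]
(396, 258) [ 496.  -173.7  160. ]
(110, 258) [492.5  46.  160. ]
(80, 31) [650.1  45.3 160. ]
(423, 29) [ 655.  -165.7  160. ]
(393, 222) [ 526.  -166.8  160. ]
(108, 222) [522.5  43.9 160. ]
```

View pics/w5b.png

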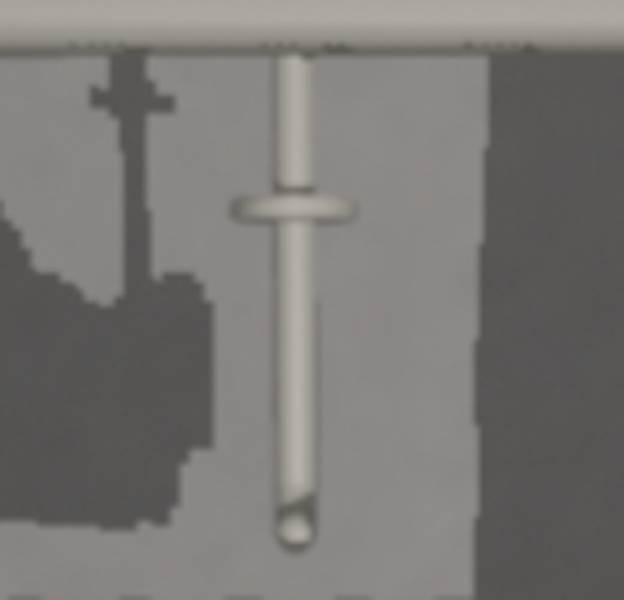

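View pics/w5c.png

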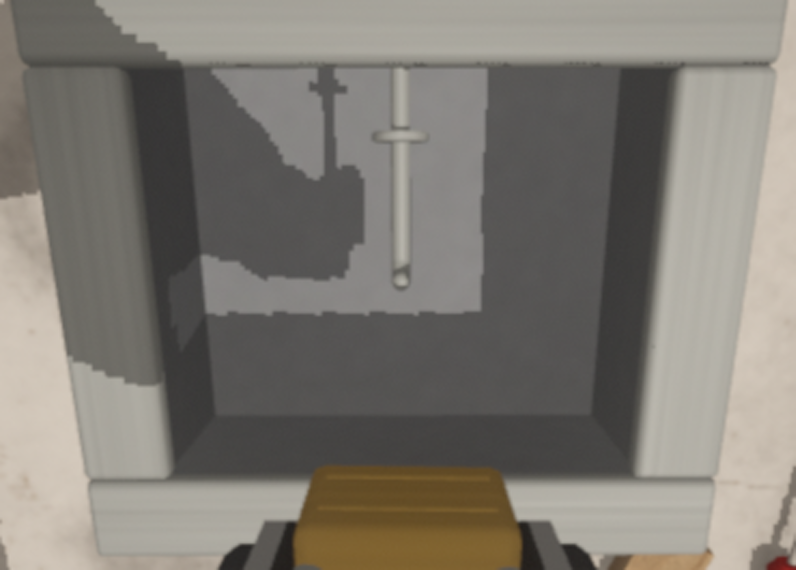

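```bash
python3 - <<'E'
from h import *
s=read_state(); s["ee_rot"]=s["ee_rot"]
P=[wonz(u,160,s) for u in [(124,30.3),(385.5,30.3),(361,221.5),(140.5,221.5)]]
print(np.round(P,1)); print("centre",np.mean(P,0).round(1))
print("tip",wonz((251.7,131),153,s).round(1),"tipend",wonz((251.7,134.6),153,s).round(1),"collar",wonz((251.2,63.3),146,s).round(1))
E
```

```text
[[ 651.    18.3  160. ]
 [ 653.9 -142.7  160. ]
 [ 526.  -143.   160. ]
 [ 523.3   19.9  160. ]]
centre [588.5 -61.9 160. ]
tip [590.  -61.2 153. ] tipend [587.5 -61.2 153. ] collar [634.3 -60.1 146. ]
```

```bash
python3 -c "
from h import *
plan(563,-60.5,117,.022)"
```

```text
t 6.5 pos [539.9 -63.2 238.9] yaw 0.0181 axis z [-0.0032 -0.0028 -1.    ] F [ 0.3 -0.5 -2.9] w 48.6
SHIFT m [ 0.0235 -0.0026  0.1218] YAW deg -0.22 (tool z down) j [ 0.18  0.24 -0.18  0.   -1.15  1.4 ]
```

Align above the opening first and descend partway (padlock bottom still just above the frame).

Request:
send_rows:
  translation:
    - [0.005,-0.001,0]
    - [0.013,-0.002,0]
    - [0.02,-0.003,0]
    - [0.0235,-0.003,0]
    - [0.0235,-0.003,0.005]
    - [0.0235,-0.003,0.015]
    - [0.0235,-0.003,0.025]
    - [0.0235,-0.003,0.033]
    - [0.0235,-0.003,0.038]
    - [0.0235,-0.003,0.04]
    - [0.0235,-0.003,0.04]
    - [0.0235,-0.003,0.04]
  yaw: [0,-0.1,-0.2,-0.2,-0.2,-0.2,-0.2,-0.2,-0.2,-0.2,-0.2,-0.2]
  fingers: [255,255,255,255,255,255,255,255,255,255,255,255]

```text
clock: 7.7
position: [563.5, -59.9, 199.2]
ee_rot: [1.0, 0.011, -0.001, 0.001]
contact_force: [0.6, -0.0, -3.7]
gripper_width: 48.4
```

```bash
python3 -c "
from h import *
plan(563,-60.5,117,.022)
for n in ('wrist',): cv2.imwrite('pics/%s6.png'%n,get_image(n))
plan(563,-60.5,117,.022)
"
```

```text
t 7.7 pos [563.5 -59.9 199.2] yaw 0.0216 axis z [-0.0023 -0.0028 -1.    ] F [ 0.6 -0.  -3.7] w 48.4
SHIFT m [-0.0004  0.0003  0.0822] YAW deg -0.03 (tool z down) j [ 0.18  0.31 -0.19  0.   -1.08  1.41]
t 7.75 pos [563.6 -59.9 199.3] yaw 0.0216 axis z [-0.0021 -0.0027 -1.    ] F [-0.4 -0.3 -2.7] w 48.4
SHIFT m [-0.0004  0.0004  0.0823] YAW deg -0.03 (tool z down) j [ 0.18  0.31 -0.19  0.   -1.08  1.41]
```

View pics/wrist6.png

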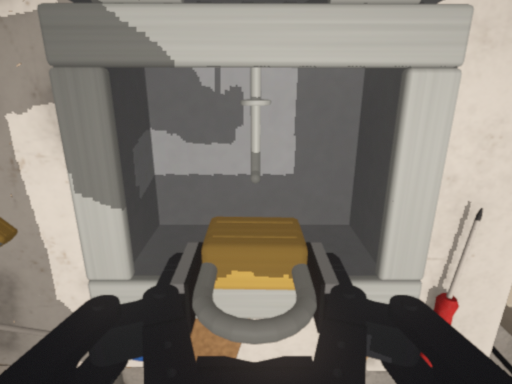

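```bash
python3 - <<'E'
from h import *
s=read_state()
im=cv2.imread('pics/wrist6.png');cv2.imwrite('pics/w6b.png',cv2.resize(im[60:220,180:330],None,fx=3.7,fy=3.7,interpolation=2))
print("tipend",wonz((255.5,182),153,s).round(1),"collar",wonz((256,102),146,s).round(1),"back inner",wonz((256,67.5),160,s).round(1),"front inner",wonz((256,279),160,s).round(1),wonz((129,180),160,s).round(1),wonz((394,180),160,s).round(1))
E
```

```text
tipend [588.4 -60.7 153. ] collar [634.8 -60.  146. ] back inner [652.8 -59.4 160. ] front inner [525.3 -62.4 160. ] [590.2  12.9 160. ] [ 593.3 -141.2  160. ]
```

View pics/w6b.png

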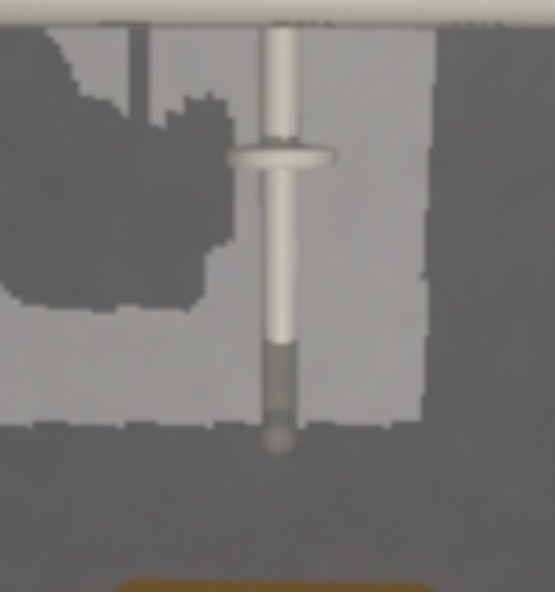

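Request:
send_rows:
  translation:
    - [0,0,0.004]
    - [0,0,0.012]
    - [0,0,0.022]
    - [0,0,0.032]
    - [0,0,0.042]
    - [0,0,0.052]
    - [0,0,0.062]
    - [0,0,0.071]
    - [0,0,0.077]
    - [0,0,0.081]
    - [0,0,0.082]
    - [0,0,0.082]
  yaw: [0,0,0,0,0,0,0,0,0,0,0,0]
  fingers: [255,255,255,255,255,255,255,255,255,255,255,255]

```text
clock: 8.95
position: [563.6, -60.1, 117.4]
ee_rot: [1.0, 0.011, -0.001, 0.001]
contact_force: [-0.4, 0.6, -2.3]
gripper_width: 48.6
```

```bash
python3 -c "
from h import *
plan(614,-60,117,.022)
for n in ('wrist','scene'): cv2.imwrite('pics/%s7.png'%n,get_image(n))
plan(614,-60,117,.022)
"
```

```text
t 8.95 pos [563.6 -60.1 117.4] yaw 0.0218 axis z [-0.0017 -0.0028 -1.    ] F [-0.4  0.6 -2.3] w 48.6
SHIFT m [0.0504 0.001  0.0003] YAW deg -0.01 (tool z down) j [ 0.18  0.4  -0.29  0.   -0.89  1.41]
t 9.05 pos [563.7 -60.1 117.8] yaw 0.0217 axis z [-0.0011 -0.0027 -1.    ] F [-1.5 -0.1 -3.4] w 48.7
SHIFT m [0.0503 0.001  0.0007] YAW deg -0.02 (tool z down) j [ 0.18  0.39 -0.29  0.   -0.89  1.41]
```

View pics/wrist7.png

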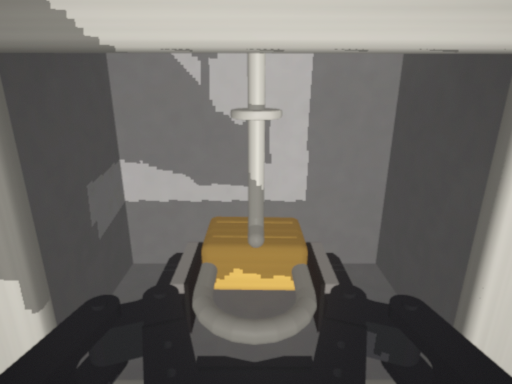

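View pics/scene7.png

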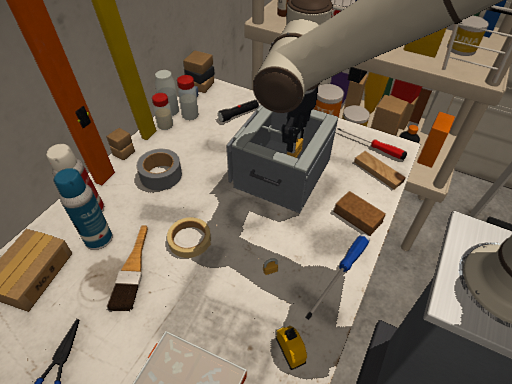

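```bash
python3 - <<'E'
from h import *
s=read_state()
im=cv2.imread('pics/wrist7.png');cv2.imwrite('pics/w7b.png',cv2.resize(im[40:340,180:330],None,fx=2,fy=2,interpolation=2)[:600])
print("tipend",wonz((256,246),153,s).round(1),"collar",wonz((257,114),146,s).round(1),"back inner",wonz((256,51),160,s).round(1))
E
```

```text
tipend [588.1 -60.5 153. ] collar [634.8 -59.8 146. ] back inner [653.3 -58.9 160. ]
```

View pics/w7b.png

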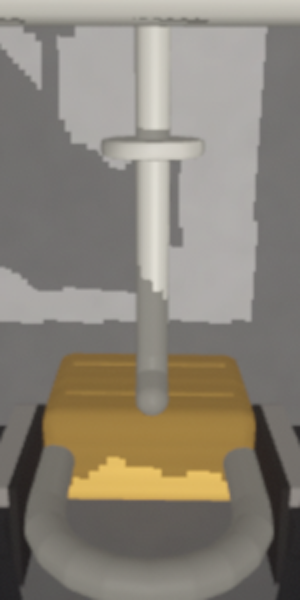

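Request:
send_rows:
  translation:
    - [0.003,0,0]
    - [0.008,0,0]
    - [0.013,0,0]
    - [0.018,0,0]
    - [0.023,0.001,0]
    - [0.028,0.001,0]
    - [0.033,0.001,0]
    - [0.038,0.001,0]
    - [0.043,0.001,0]
    - [0.047,0.001,0]
    - [0.05,0.001,0]
    - [0.05,0.001,0]
  yaw: [0,0,0,0,0,0,0,0,0,0,0,0]
  fingers: [255,255,255,255,255,255,255,255,255,255,255,255]

```text
clock: 10.25
position: [614.1, -60.0, 117.6]
ee_rot: [1.0, 0.011, -0.0, 0.001]
contact_force: [0.1, 0.8, -3.3]
gripper_width: 48.6
```

```bash
python3 -c "
from h import *
for n in ('wrist','top'): cv2.imwrite('pics/%s8.png'%n,get_image(n))
plan(614,-60,102,.022)
"
```

```text
t 10.35 pos [613.6 -60.  117.6] yaw 0.0216 axis z [-0.0014 -0.0026 -1.    ] F [-0.1  0.5 -3.6] w 48.8
SHIFT m [ 0.0004 -0.      0.0156] YAW deg -0.02 (tool z down) j [ 0.17  0.47 -0.16  0.   -0.94  1.42]
```

View pics/wrist8.png

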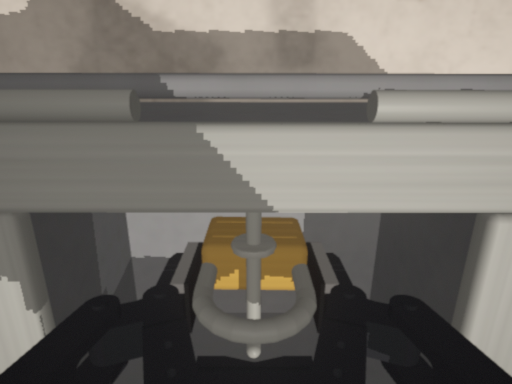

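Request:
send_rows:
  translation:
    - [0,0,0.002]
    - [0,0,0.005]
    - [0,0,0.008]
    - [0,0,0.011]
    - [0,0,0.013]
    - [0,0,0.0145]
    - [0,0,0.0155]
    - [0,0,0.0155]
  yaw: [0,0,0,0,0,0,0,0]
  fingers: [255,255,255,255,255,255,255,255]

```text
clock: 11.15
position: [613.5, -60.1, 102.0]
ee_rot: [1.0, 0.011, -0.001, 0.001]
contact_force: [1.1, -0.0, -3.2]
gripper_width: 48.7
```

Request:
send_rows:
  translation:
    - [0,0,0.0005]
    - [0,0,0.001]
    - [0,0,0.001]
  yaw: [0,0,0]
  fingers: [255,255,255]

```text
clock: 11.45
position: [613.5, -60.1, 101.0]
ee_rot: [1.0, 0.011, -0.001, 0.001]
contact_force: [-0.3, 0.3, -3.5]
gripper_width: 48.4
```

Request:
send_rows:
  translation:
    - [0,0,0.0005]
    - [0,0,0.001]
    - [0,0,0.001]
  yaw: [0,0,0]
  fingers: [255,255,255]

```text
clock: 11.75
position: [613.7, -60.1, 100.6]
ee_rot: [1.0, 0.011, -0.001, 0.001]
contact_force: [-1.1, 0.1, 1.0]
gripper_width: 48.4
```

Request:
send_rows:
  translation:
    - [0,0,0.0005]
    - [0,0,0.001]
    - [0,0,0.001]
  yaw: [0,0,0]
  fingers: [255,255,255]

```text
clock: 12.05
position: [613.8, -60.1, 100.4]
ee_rot: [1.0, 0.011, -0.0, 0.002]
contact_force: [-3.0, 0.5, 4.3]
gripper_width: 48.5
```

Request:
send_rows:
  translation:
    - [0,0,-0.0005]
    - [0,0,-0.0005]
    - [0,0,-0.0005]
    - [0,0,-0.0005]
    - [0,0,-0.0005]
    - [0,0,-0.0005]
    - [0,0,-0.0005]
    - [0,0,-0.0005]
    - [0,0,-0.0005]
    - [0,0,-0.0005]
    - [0,0,-0.0005]
    - [0,0,-0.0005]
  yaw: [0,0,0,0,0,0,0,0,0,0,0,0]
  fingers: [120,105,95,85,75,65,55,50,45,45,45,45]

```text
clock: 13.25
position: [613.8, -60.1, 100.9]
ee_rot: [1.0, 0.011, -0.0, 0.001]
contact_force: [-0.3, 0.4, 0.1]
gripper_width: 70.9
```

```bash
python3 -c "
from h import *
for n in ('wrist','top'): cv2.imwrite('pics/%s9.png'%n,get_image(n))
plan(614,-60,240,.022)
"
```

```text
t 13.35 pos [613.8 -60.1 100.9] yaw 0.0222 axis z [-3.e-04 -3.e-03 -1.e+00] F [-0.5  1.6 -0.2] w 70.4
SHIFT m [ 1.000e-04  3.000e-04 -1.391e-01] YAW deg 0.01 (tool z down) j [ 0.17  0.49 -0.18  0.   -0.9   1.42]
```

View pics/wrist9.png

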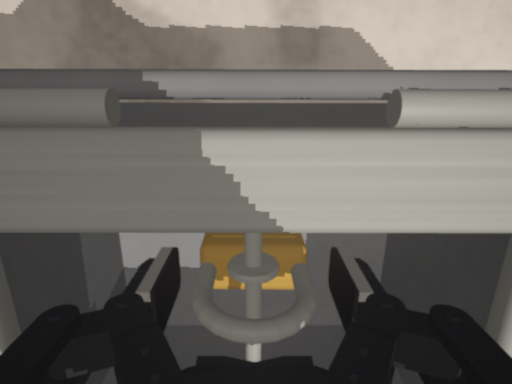

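Request:
send_rows:
  translation:
    - [0,0,-0.004]
    - [0,0,-0.01]
    - [0,0,-0.018]
    - [0,0,-0.028]
    - [0,0,-0.04]
    - [0,0,-0.055]
    - [0,0,-0.07]
    - [0,0,-0.088]
    - [0,0,-0.105]
    - [0,0,-0.12]
    - [0,0,-0.132]
    - [0,0,-0.14]
  yaw: [0,0,0,0,0,0,0,0,0,0,0,0]
  fingers: [45,45,45,45,45,45,45,45,45,45,45,45]

```text
clock: 14.55
position: [614.1, -59.7, 242.8]
ee_rot: [1.0, 0.011, 0.001, 0.001]
contact_force: [0.2, 0.2, -1.7]
gripper_width: 70.5
```

Request:
send_rows:
  translation:
    - [-0.015,0,-0.005]
    - [-0.04,0,-0.01]
    - [-0.07,0,-0.015]
    - [-0.095,0,-0.02]
    - [-0.11,0,-0.02]
    - [-0.115,0,-0.02]
    - [-0.115,0,-0.02]
    - [-0.115,0,-0.02]
  yaw: [0,0,0,0,0,0,0,0]
  fingers: [45,45,45,45,45,45,45,45]

```text
clock: 15.35
position: [499.8, -62.1, 262.5]
ee_rot: [1.0, 0.011, 0.001, 0.001]
contact_force: [-0.6, -0.2, 0.3]
gripper_width: 70.4
```

```bash
python3 -c "
from h import *
for n in ('wrist','scene'): cv2.imwrite('pics/%s10.png'%n,get_image(n))
plan(614,-60,240,.022)
i=cv2.imread('pics/scene10.png');cv2.imwrite('pics/s10b.png',cv2.resize(i[95:215,215:345],None,fx=5,fy=5,interpolation=2))
"
```

```text
t 15.45 pos [499.8 -62.1 262.2] yaw 0.0222 axis z [ 0.0011 -0.003  -1.    ] F [ 0.3 -0.2 -0. ] w 70.1
SHIFT m [0.1142 0.0004 0.0223] YAW deg 0.01 (tool z down) j [ 0.2   0.15 -0.23  0.   -1.18  1.39]
```

View pics/wrist10.png

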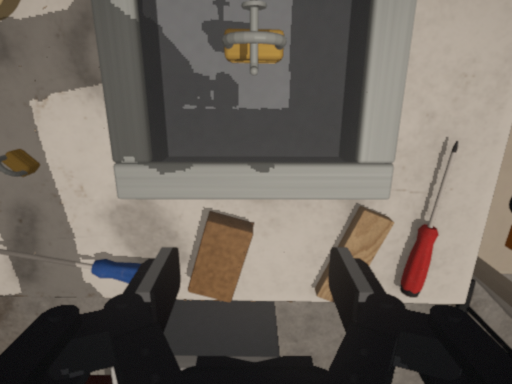

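View pics/scene10.png

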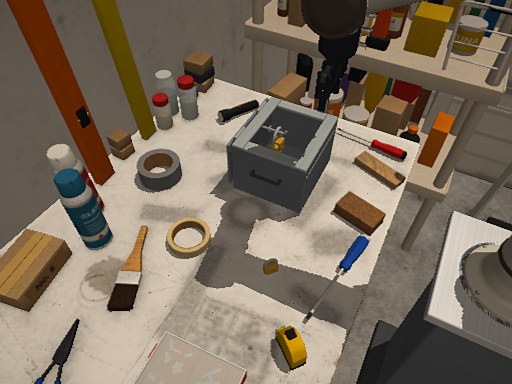

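View pics/s10b.png

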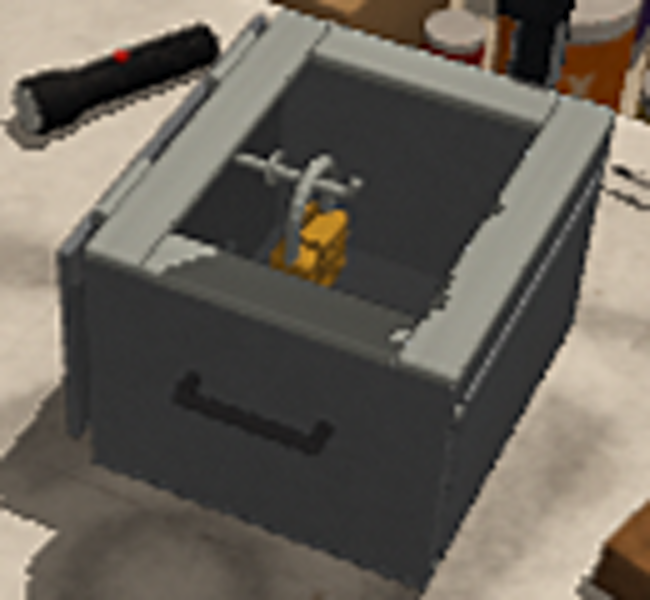

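Request:
send_rows:
  translation:
    - [0,0,0]
    - [0,0,0]
    - [0,0,0]
    - [0,0,0]
    - [0,0,0]
    - [0,0,0]
    - [0,0,0]
    - [0,0,0]
  yaw: [0,0,0,0,0,0,0,0]
  fingers: [45,45,45,45,45,45,45,45]

```text
clock: 16.25
position: [499.8, -62.1, 262.2]
ee_rot: [1.0, 0.011, 0.001, 0.001]
contact_force: [0.4, 0.3, 0.5]
gripper_width: 70.1
```

```bash
python3 -c "
from h import *
a=cv2.imread('pics/scene10.png');b=get_image('scene');cv2.imwrite('pics/scene11.png',b)
d=cv2.absdiff(a,b).max(2); print('cabinet diff',d[115:155,255:300].max(),'small',d[255:280,258:282].max(), 'vs start', cv2.absdiff(cv2.imread('pics/scene0.png'),b).max(2)[262:272,264:276].max())
plan(614,-60,240,.022); print(job_done())
"
```

```text
cabinet diff 7 small 3 vs start 109
t 16.3 pos [499.8 -62.1 262.2] yaw 0.0222 axis z [ 0.0012 -0.003  -1.    ] F [-0.8 -0.4 -0.9] w 70.4
SHIFT m [0.1142 0.0003 0.0224] YAW deg 0.01 (tool z down) j [ 0.2   0.15 -0.23  0.   -1.18  1.39]
the job is handed in; nothing more can be done
None
```

I hung the larger padlock by its shackle on the hook inside the cabinet, backed the gripper out, and handed the job in at 16.3 s.

**Method:** I gripped the padlock across its sides, lowered it through the opening and slid it over the hook's tip. I then lowered it until the shackle met the hook at about 100.5 mm TCP height (100.8 mm expected) and opened the fingers.

**Padlock:** The last pictures show it upright between the hook's tip and collar. Two scene pictures about 0.9 s apart showed no movement (largest pixel change 7 out of 255).

**Robot:** The gripper was well clear above the cabinet with about 1 N of force, which is just noise. The only contact force I saw was the light press of about 7 N as the shackle seated, and none suggested a touch on the frame.

**Smaller padlock:** It still stands where it was, at about pixel (270, 267), and did not change between the last two pictures. A pixel comparison with the starting picture differed by up to 109 at that spot. The arm's shadow now covers it, so I put the difference down to lighting. I judged its position by eye and did not re-measure it.

**Measurement disagreement:** The fixed cameras and the wrist camera placed the cabinet about 2–4 mm apart. I used the wrist camera's values because they stayed consistent over three views.

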